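Draw the spring gauge out to its index and hold it there

TASK

Ready the spring extension gauge for a reading: fold its blue cover up by the orange bow until it stands upright and leave it standing there, then pull the rod out by its black knob, against its spring, until the yellow pointer is over the red index line. Finish while still gripping the knob and holding the rod steady at the index, without letting go. Do not shift the red index or disturb the things round about.

Things in the scene. Friction and masses are not known exactly. Their poses are not given: they have to be found in the camera images.
- gauge: Spring extension gauge fixed to the bench: aluminium base plate 240 x 80 x 10 mm (x, y, z); origin at the centre of its underside, z up. A dark tube, 28 mm thick, lies along its x axis 60 mm above the bench on the +x half (x 20 to 120 mm); the rod comes out of it along -x of the gauge. Two hinge posts stand at x = 75 mm, y = +-34 mm, 100 mm high. The gauge's -x end looks roughly towards the robot.
- cover (a joint): Angle of the blue cover, rad: 0 closed (level, 95 mm above the bench, hiding the knob from above), 1.57 upright, 1.95 the stop. The hinge is stiff: the cover stays at any angle; about 3 N at the bow moves it. Starts between 0 and 0.2.
- cover_hinge (a point): Middle of the cover's hinge axis, 95 mm above the bench, at x = 75 mm of the gauge; the axis runs along y of the gauge. (Keep the arm clear of the tall computer tower on the bench to the right, near corner at about x = 0.37, y = -0.33, and of the monitor behind to the left, x about 0.8.)
- cover_bar (a point): Middle of the orange bow's cross bar: a round bar 10 mm thick, 64 mm long, parallel to the hinge and 175 mm from it, in the plane of the cover (on the -x side of the hinge when closed; straight above the hinge when upright). The blue panel (4 mm thick, 78 mm wide) ends 55 mm short of the bar, so that fingers can straddle the bar from above. The bow's two side bars are 64 mm apart.
- knob: Black knob on the end of the rod: block 30 x 22 x 26 mm (x along the rod, y across, z up), origin at its centre, 60 mm above the bench and 42 mm on the -x side of the pointer; axes as the gauge's. A round flange 31 mm across, 4 mm thick, closes its -x end (17 to 21 mm from the centre) and keeps fingers from slipping off. It swivels about the rod by 3 degrees at most.
- rod (a joint): How far the rod is pulled out of the tube, m: 0 at rest, 0.085 the stop; it moves along -x of the gauge. A spring pulls it back with 3.3 N at rest and 11 N more for every 0.1 m, so about 10 N at 0.06. Pulled out, it springs back if let go.
- pointer (a point): Lower tip of the yellow pointer, 3 mm thick, hanging from a yellow collar (22 mm across) on the rod, 20 mm above the bench; it moves with the rod. With rod = 0 it is at x = 0 of the gauge.
- index (a joint): Setting of the red index along the gauge, m: the index line lies at x = -(this value) of the gauge, so the pointer is over it when joint rod equals joint index. Starts between 0.02 and 0.065; a light push (4 N) would shift it, which must not happen.
- mark (a point): Middle of the top of the red index line, a bar 4 mm wide along x and 80 mm long across the base plate, top 16 mm above the bench; at its ends, 40 mm either side, are red tabs 12 mm long. Axes as the gauge's.
- tissue_roll: White tissue roll standing on end, 65 mm across, 123 mm high, origin at the centre of its underside. It stands loose; a bystander to leave alone.
- marker_blue: White and blue marker pen lying in front of the keyboard, 136 mm long, 17 mm thick, origin under its middle. It stands loose; a bystander to leave alone.
- wrench_small: Small steel open-end wrench lying flat near the front edge, 115 mm long, 5 mm thick, origin under its middle. It stands loose; a bystander to leave alone.

How it is judged:
On the way, in this order (a step that is already met when the one before it is completed fails the run):
1. the cover has been folded upright while the rod is still at rest (value of joint cover between 1.37 and 1.77 rad and value of joint rod below 0.01 m), for 0.2 s.
2. the rod is drawn out to the index by its gripped knob (x of pointer in the frame of mark between -0.004 and 0.004 m and contact force between the fingers and knob above 2 N), for 0.3 s.
At the end, for the whole second after the job is handed in: The fingers grip the knob (over 2 N) and hold the rod still (under 10 mm/s) with the yellow pointer within 4 mm of the red index line along the gauge, and the cover stands upright (78 to 101 degrees open) (all of step 2 and value of joint cover between 1.37 and 1.77 rad and velocity of joint rod between -0.01 and 0.01 m/s); the arm keeps its last pose, push and grip.
It fails at once if the red index was shifted by more than 5 mm (distance of mark from where it was at the start of the episode above 0.005 m).
It fails at once if the tissue_roll was moved by more than 30 mm (distance of tissue_roll from where it was at the start of the episode above 0.03 m).
It fails at once if the marker_blue was moved by more than 30 mm (distance of marker_blue from where it was at the start of the episode above 0.03 m).
It fails at once if the wrench_small was moved by more than 30 mm (distance of wrench_small from where it was at the start of the episode above 0.03 m).
It also fails if it takes over 58 s, if anything falls off the work surface, if the arm or the gripper's body presses on something with over 40 N, if the wrist force passes 120 N, or if a joint passes its speed limit or range.

ROBOT

A 7-joint arm with a two-finger parallel gripper is mounted at the origin on a cart in front of the work surface, level with it; the furniture and walls round the work are solid. World frame = base frame: x ahead of the robot, y to its left, z up, the work surface at z = 0. Lengths are in m, angles in rad, forces in N, time in s.
With the tool pointing down it reaches from about 0.4 to 0.925 m from the base axis. Payload 4.1 kg.
Tool frame: the origin (TCP) lies between the finger pads; the fingertips stand 8 mm ahead of it and the grasp point (between the pads) lies 11 mm behind it; z points along the fingers, y is the line along which they close (so a half turn about z gives the same grasp; the last joint's range is limited). The gripper opens to 85 mm and grips with 20 to 120 N. Pads are 22 mm wide; open, the fingers measure 114 mm over their backs; the gripper's body (76 mm by 85 mm) begins 54 mm behind the grasp point. The pads swing forward as they close: fully open they stand 13 mm farther back than shut.
Start: joints at [1.048, 0.398, 0.045, 1.537, -0.019, 1.207, -0.051], TCP at [0.267, -0.593, 0.239] pointing down, gripper open.
Joint ranges: [-2.82, 2.82], [-0.49, 2.23], [-1.37, 1.46], [0, 2.46], [-1.36, 4.5], [0.23, 2], [-2.94, 2.94]. Speed limits (rad/s): [2.57, 2.57, 3.14, 3.14, 3.14, 3.14, 3.14].

INTERFACE

Orientations are given as a rotation vector (axis times angle).
In Python, from plant import monitor, optics, robot gives the robot as it stands.
- The arm moves only by the tool drive_tool, never from a script. Its argument "series" is a list of rows, each an object with "fingers": the closure, from 0 (fully open) to 1 (shut); "linear": the shift along the world's x, y, z in mm, a list of three; "angular": the turn, a rotation vector about the world's x, y, z in rad, a list of three. In form: [{"fingers": fingers, "linear": [tx, ty, tz], "angular": [wx, wy, wz]}, ...]. A call has exactly 5 rows; each row shifts and turns the commanded pose from where the row before left it; what a row does not reach is not made up. A row lasts 1/12 s, in which the tool goes at most 41.7 mm and 7.16 degrees, less where a joint would pass 70% of its speed; a pose out of reach is approached as far as the arm can. A call with a gripper value outside its range is refused whole. The fingers move at their own pace and stop on an object; "newtons" is the grip in N (left out, the last holds). Time passes only in rows, so rows that do not move let the fingers close, or fill a call up. It gives the time, the measured TCP pose, the force, the opening and the grip force at its end, in the units of the state.
- monitor.get_obs(): the state, without advancing time (a new reading comes with each control period).
- optics.read_camera(name): name is "scene" or "top" or "wrist"; returns a dict with "image" (384x512x3 uint8, blue, green, red), "intrinsics" (3x3 intrinsics, pixels), "camera_from_world" (4x4, takes a point from world to camera coordinates); the wrist camera has in their place "hand_eye" (4x4, takes a point from camera to tool coordinates, whose origin is the TCP and whose axes are the flange's). Camera axes: x right, y down, z forward; pixel columns grow to the right and rows downward; lengths in m; the calibration is good to about 2 mm. A picture is of the moment at which its call begins: read the wrist's pose just before it. There is no depth.
- robot.hand_in(): hands the job in; it is judged then, once.
The state is a dict: "t": time; "qpos": joint angles; "qd": joint speeds; "tau": joint torques, N m; "tcp_pos": TCP position; "ee_rot": TCP orientation; "ft_force": force on the tool from outside, world axes, zero at the start; "wrist_torque": the same for the moment, N m; "finger_gap": opening from 0.0 (shut) to 1.0 (fully open); "grip_force": force on a finger pad.
Only numpy, scipy, OpenCV 4.12 (cv2) and the standard library are available. Lean on these libraries where they do the work, as an engineer would, in place of code of your own. Each camera call takes 0.05 s, during which the arm holds its last target. There are 200 camera calls.

## Working session

There is one attempt and no reset: what is moved stays moved. The work goes in short steps, Python scripts to look and compute and a tool call to move; the robot and the scene stay as the last step left them, time stands still between calls to the robot, and variables do not carry over. Pictures are saved under pics/ and viewed, at most 10 in all, crops included, and the job is handed in when it is done.

Besides the shell and the picture viewer there is one more tool, called after "Emit:" by a JSON object that holds its "method" and its "body", one argument or row to a line. drive_tool: Moves the arm, as the interface text tells. Its arguments: {"type":"object","properties":{"series":{"type":"array","items":{"type":"object","properties":{"fingers":{"type":"number"},"linear":{"type":"array","items":{"type":"number"}},"angular":{"type":"array","items":{"type":"number"}}}}},"newtons":{"type":"number"}},"required":["series"]}

```bash
mkdir -p pics; ls; python3 - <<'E'
from plant import monitor, optics, robot
import cv2,numpy as np
o=monitor.get_obs();print(o)
ims=[]
for n in("scene","top"):
    c=optics.read_camera(n);np.savez(n+".npz",**c);ims.append(c["image"]);print(n,c["intrinsics"],c["camera_from_world"])
    cv2.imwrite(f"pics/{n}0.png",cv2.resize(c["image"],(800,600),interpolation=cv2.INTER_CUBIC))
E
```

```text
pics
{'t': 0.0, 'qpos': array([ 1.04801295,  0.39920231,  0.04502384,  1.5378907 , -0.01869138,
        1.20688866, -0.05069264]), 'qd': array([ 0.00079564, -0.00036237, -0.00015465,  0.00052714,  0.00011715,
       -0.00207235, -0.00190618]), 'tau': array([-1.53687256e-04, -4.75104833e+01,  1.36469990e+00, -2.54215586e+01,
        1.16083727e-02,  9.36965196e-03, -1.21585796e-05]), 'tcp_pos': array([ 0.26705585, -0.59192389,  0.23825182]), 'ee_rot': array([-3.06943977e+00, -6.60511834e-01,  8.63935880e-04]), 'ft_force': array([0.3908094 , 0.53543035, 0.04138963]), 'wrist_torque': array([ 0.04534841,  0.04270797, -0.01268615]), 'grip_force': 0.0, 'finger_gap': 1.0003884058598824}
scene [[465.76314805   0.         254.57723658]
 [  0.         465.76314805 193.3447916 ]
 [  0.           0.           1.        ]] [[-0.72121424 -0.6925329  -0.01575461  0.38631024]
 [-0.50792548  0.54415242 -0.66776482  0.31808568]
 [ 0.47102201 -0.47359932 -0.74420558  0.83153597]
 [ 0.          0.          0.          1.        ]]
top [[385.53828547   0.         252.36645522]
 [  0.         385.53828547 189.12828013]
 [  0.           0.           1.        ]] [[ 0.01748827 -0.99957583 -0.02328793 -0.00624454]
 [-0.98198604 -0.01278842 -0.18852021  0.57930799]
 [ 0.18814243  0.02616531 -0.98179316  0.96717942]
 [ 0.          0.          0.          1.        ]]
```

View pics/scene0.png

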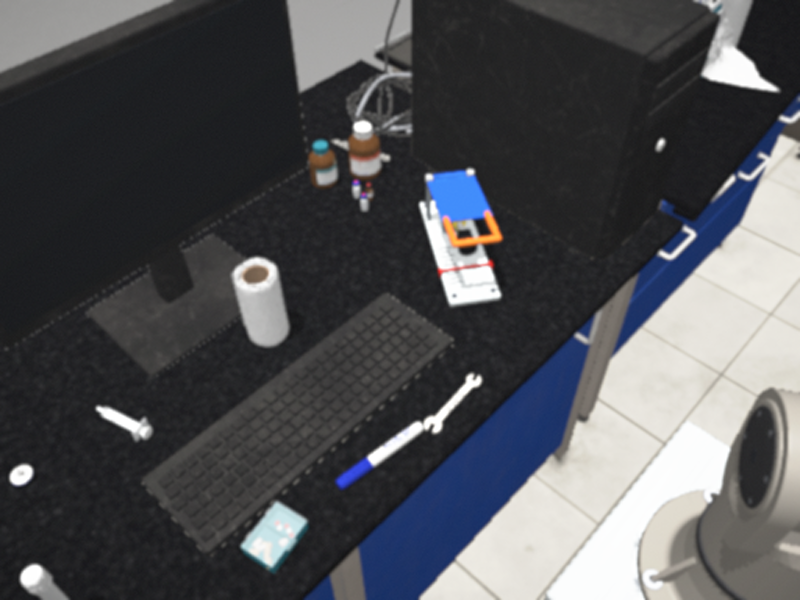

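View pics/top0.png

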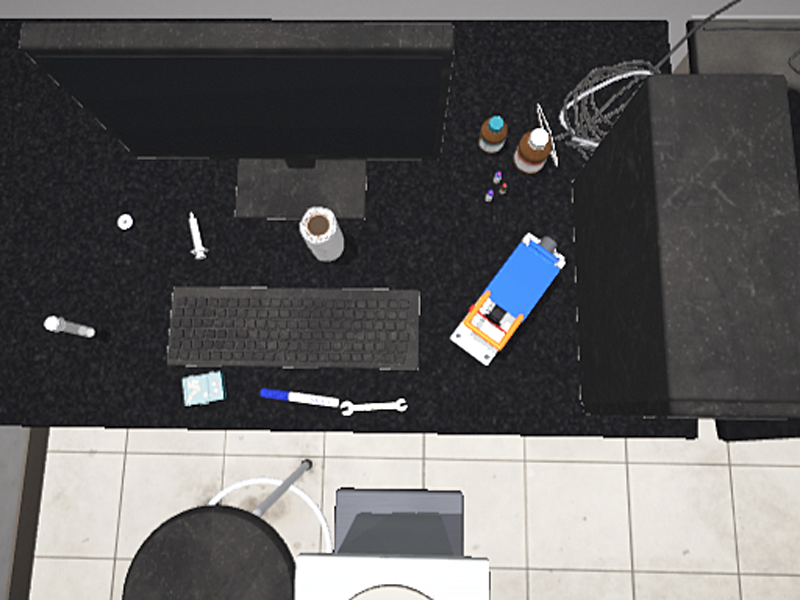

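The scene view shows the cover's orange bow near (472,235) and the red index line near (466,268). In the top view the gauge runs from (475,345) to (545,240), with the tower to its right.

```bash
cat > h.py <<'E'
import numpy as np,cv2
def load(n): return dict(np.load(n+".npz"))
def ray(c,u,v):
    T=c["camera_from_world"];R=T[:3,:3];o=-R.T@T[:3,3]
    d=R.T@np.linalg.inv(c["intrinsics"])@[u,v,1];return o,d/np.linalg.norm(d)
def onz(c,u,v,z):
    o,d=ray(c,u,v);return o+d*(z-o[2])/d[2]
def proj(c,p):
    T=c["camera_from_world"];q=c["intrinsics"]@(T[:3,:3]@p+T[:3,3]);return q[:2]/q[2]
def tri(c1,p1,c2,p2):
    P=[c["intrinsics"]@c["camera_from_world"][:3] for c in(c1,c2)]
    x=cv2.triangulatePoints(P[0],P[1],np.array(p1,float),np.array(p2,float))[:,0];return x[:3]/x[3]
def mask(im,lo,hi): return cv2.inRange(cv2.cvtColor(im,cv2.COLOR_BGR2HSV),lo,hi)
def gauge(im,roi):
    out={}
    for n,lo,hi in(("orange",(6,150,120),(18,255,255)),("blue",(100,130,100),(125,255,255)),("red",(0,150,80),(4,255,255)),("red2",(174,150,80),(180,255,255))):
        m=mask(im,lo,hi);k=np.zeros_like(m);x0,y0,x1,y1=roi;k[y0:y1,x0:x1]=m[y0:y1,x0:x1];out[n]=k
    out["red"]|=out.pop("red2");return out
E
python3 - <<'E'
from h import *
for n,roi in(("top",(280,140,365,240)),("scene",(260,100,330,200))):
    c=load(n);g=gauge(c["image"],roi)
    for k,m in g.items():
        pts=cv2.findNonZero(m);
        if pts is None: continue
        r=cv2.minAreaRect(pts);print(n,k,len(pts),cv2.boxPoints(r).round(1).tolist())
        z=dict(orange=.095,blue=.097,red=.016)[k]
        print([onz(c,*p,z)[:2].round(3).tolist() for p in cv2.boxPoints(r)])
    w=mask(c["image"],(0,0,140),(180,60,255));k=np.zeros_like(w);x0,y0,x1,y1=roi;k[y0:y1,x0:x1]=w[y0:y1,x0:x1]
    N,l,s,_=cv2.connectedComponentsWithStats(k);print(s[1:].tolist())
    x0,y0,x1,y1=roi;f=8 if n=="scene" else 6;cv2.imwrite(f"pics/{n}crop.png",cv2.resize(c["image"][y0:y1,x0:x1],None,fx=f if n=="top" else 6,fy=6,interpolation=cv2.INTER_CUBIC))
a=[cv2.imread(f"pics/{n}crop.png") for n in("top","scene")]
a=[cv2.copyMakeBorder(i,0,600-i.shape[0],0,0,cv2.BORDER_CONSTANT)[:, :400] if i.shape[1]>400 and 0 else cv2.copyMakeBorder(i,0,600-i.shape[0],0,0,cv2.BORDER_CONSTANT) for i in a]
b=np.hstack(a);cv2.imwrite("pics/crops.png",cv2.resize(b,(800,int(b.shape[0]*800/b.shape[1]))));print(b.shape)
E
```

```text
top orange 105 [[295.1000061035156, 205.89999389648438], [311.1000061035156, 185.3000030517578], [335.29998779296875, 204.0], [319.3999938964844, 224.6999969482422]]
[[0.53, -0.107], [0.584, -0.147], [0.536, -0.208], [0.484, -0.167]]
top blue 1403 [[307.8999938964844, 187.5], [336.1000061035156, 149.5], [361.79998779296875, 168.5], [333.6000061035156, 206.60000610351562]]
[[0.577, -0.139], [0.678, -0.213], [0.628, -0.277], [0.529, -0.203]]
top red 31 [[299.29998779296875, 197.5], [301.6000061035156, 194.10000610351562], [328.3999938964844, 212.60000610351562], [326.0, 216.0]]
[[0.565, -0.125], [0.575, -0.132], [0.525, -0.204], [0.515, -0.197]]
[[334, 149, 12, 8, 52], [348, 152, 7, 7, 25], [354, 159, 8, 13, 49], [306, 191, 1, 1, 1], [307, 191, 10, 10, 62], [302, 200, 21, 19, 167], [320, 200, 10, 12, 72], [297, 203, 1, 1, 1], [288, 206, 31, 28, 368]]
scene orange 285 [[283.6000061035156, 140.1999969482422], [319.29998779296875, 136.0], [321.3999938964844, 154.5], [285.70001220703125, 158.6999969482422]]
[[0.586, -0.154], [0.533, -0.223], [0.489, -0.176], [0.54, -0.11]]
scene blue 940 [[270.3999938964844, 114.0], [299.0, 100.80000305175781], [315.20001220703125, 135.8000030517578], [286.6000061035156, 149.0]]
[[0.674, -0.204], [0.656, -0.294], [0.539, -0.216], [0.559, -0.134]]
scene red 20 [[279.3999938964844, 171.10000610351562], [314.79998779296875, 165.89999389648438], [315.3999938964844, 169.89999389648438], [280.0, 175.10000610351562]]
[[0.575, -0.13], [0.522, -0.203], [0.512, -0.193], [0.564, -0.12]]
[[298, 108, 6, 4, 20], [272, 111, 5, 5, 21], [268, 128, 45, 44, 683], [293, 141, 14, 11, 75], [289, 142, 1, 1, 1], [282, 170, 39, 26, 739]]
(600, 930, 3)
```

View pics/crops.png

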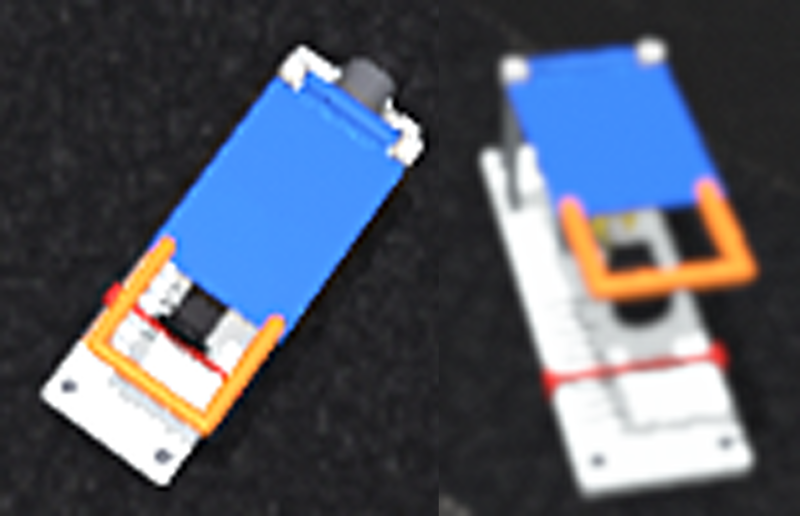

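The crops show the bow's bar corners at top (298,206.5)/(320,223) and scene (291,157)/(321,153). The plate's near corners in the top view are at (288,216)/(313,234).

```bash
python3 - <<'E'
from h import *
t,s=load("top"),load("scene")
L=tri(t,(298,206.5),s,(291.3,156.8));R=tri(t,(320.3,223.3),s,(320.9,152.7));print("bar",L,R,(L+R)/2,np.linalg.norm(L-R))
a=onz(t,287.8,216.2,.01);b=onz(t,312.6,234.4,.01);print("near end",a,b,np.linalg.norm(a-b),np.arctan2(*(a-b)[[1,0]])-np.pi/2)
cs=lambda x,y:(260+(x-438.7)/5.16,100+y/5.16)
a2=onz(s,*cs(583,493),.01);b2=onz(s,*cs(752,465),.01);print(a2,b2,np.linalg.norm(a2-b2))
yaw=-.625;x=np.array([np.cos(yaw),np.sin(yaw),0])
O=(a+b+a2+b2)/4+.12*x;print("O",O, "hinge",O+.075*x)
# post caps
for A,B in(((293,68),(515,68)),((406,147),(650,50))):
    p=tri(t,(280+A[0]/5.16,140+A[1]/5.16),s,cs(*B));print("post",p)
m=np.array([.544,-.163,0]);print("index",-(m-O)@x, (m-O)@np.array([-x[1],x[0],0]))
k=tri(t,(280+200/5.16,140+320/5.16),s,cs(640,283));print(k)
E
```

```text
bar [ 0.52676178 -0.11301857  0.1073491 ] [ 0.48540468 -0.16743234  0.10903865] [ 0.50608323 -0.14022546  0.10819388] 0.0683675568674403
near end [ 0.51404516 -0.09417769  0.01      ] [ 0.46565929 -0.16100236  0.01      ] 0.08250289995068905 -0.6266996058894373
[ 0.50934607 -0.08725926  0.01      ] [ 0.46352951 -0.15381773  0.01      ] 0.08080338483429426
O [ 0.58546058 -0.19427593  0.01      ] hinge [ 0.64628282 -0.23815823  0.01      ]
post [ 0.66847995 -0.21423506  0.09643809]
post [ 0.62826725 -0.26861363  0.09752329]
index 0.05192246433322756 0.0011051522140401102
[ 0.54776087 -0.17066329  0.05976383]
```

Measurements agree: yaw is about -0.625, the bar is at (0.506, -0.140, 0.108), the hinge at (0.647, -0.240), and the index at about 0.052. I'll move round the tower to a point above the bar.

Emit:
{"method": "drive_tool", "body": {
  "series": [
    {"fingers": 0.4,"linear": [2,27,0],"angular": [0,0,0.026]},
    {"fingers": 0.4,"linear": [2,27,0],"angular": [0,0,0.026]},
    {"fingers": 0.4,"linear": [2,27,0],"angular": [0,0,0.026]},
    {"fingers": 0.4,"linear": [2,27,0],"angular": [0,0,0.026]},
    {"fingers": 0.4,"linear": [3,28,0],"angular": [0,0,0.026]}
  ],
  "newtons": 30
}}

```text
t: 0.52
tcp_pos: [0.2779, -0.4551, 0.2388]
ee_rot: [-3.021, -0.86, 0.001]
ft_force: [0.6, 0.1, 0.4]
finger_gap: 0.602
grip_force: 0.0
```

Emit:
{"method": "drive_tool", "body": {
  "series": [
    {"fingers": 0.4,"linear": [2,27,0],"angular": [0,0,0.026]},
    {"fingers": 0.4,"linear": [2,27,0],"angular": [0,0,0.026]},
    {"fingers": 0.4,"linear": [2,27,0],"angular": [0,0,0.026]},
    {"fingers": 0.4,"linear": [2,27,0],"angular": [0,0,0.026]},
    {"fingers": 0.4,"linear": [4,28,0],"angular": [0,0,0.026]}
  ]
}}

```text
t: 0.93
tcp_pos: [0.2897, -0.3191, 0.239]
ee_rot: [-2.959, -1.054, 0.001]
ft_force: [1.1, 0.0, 0.4]
finger_gap: 0.6
grip_force: 0.0
```

Emit:
{"method": "drive_tool", "body": {
  "series": [
    {"fingers": 0.4,"linear": [15,25,0],"angular": [0,0,0.026]},
    {"fingers": 0.4,"linear": [15,25,0],"angular": [0,0,0.026]},
    {"fingers": 0.4,"linear": [15,25,0],"angular": [0,0,0.026]},
    {"fingers": 0.4,"linear": [15,24,0],"angular": [0,0,0.026]},
    {"fingers": 0.4,"linear": [26,14,0],"angular": [0,0,0.026]}
  ]
}}

```text
t: 1.35
tcp_pos: [0.375, -0.205, 0.239]
ee_rot: [-2.883, -1.246, 0.003]
ft_force: [-0.5, -0.1, -0.4]
finger_gap: 0.601
grip_force: 0.0
```

Emit:
{"method": "drive_tool", "body": {
  "series": [
    {"fingers": 0.4,"linear": [26,14,0],"angular": [0,0,0.026]},
    {"fingers": 0.4,"linear": [26,13,0],"angular": [0,0,0.026]},
    {"fingers": 0.4,"linear": [26,13,0],"angular": [0,0,0.026]},
    {"fingers": 0.4,"linear": [26,13,0],"angular": [0,0,0.026]},
    {"fingers": 0.4,"linear": [26,13,0],"angular": [0,0,0.028]}
  ]
}}

```text
t: 1.77
tcp_pos: [0.5071, -0.1407, 0.2389]
ee_rot: [-2.796, -1.433, 0.001]
ft_force: [0.5, -1.1, 0.5]
finger_gap: 0.597
grip_force: 0.0
```

```bash
python3 - <<'E'
from plant import monitor, optics
import cv2,numpy as np
from scipy.spatial.transform import Rotation as Ro
from h import *
o=monitor.get_obs();c=optics.read_camera("wrist");T=np.eye(4);T[:3,:3]=Ro.from_rotvec(o["ee_rot"]).as_matrix();T[:3,3]=o["tcp_pos"]
W=T@c["hand_eye"];c["camera_from_world"]=np.linalg.inv(W)
np.savez("wrist.npz",**c);cv2.imwrite("pics/w1.png",c["image"]);print(o["tcp_pos"],o["ee_rot"],o["qpos"],c["hand_eye"],W[:3,3])
for p in((.506,-.140,.108),(.647,-.24,.095),(.544,-.163,.016)):print(proj(c,np.array(p)))
R=T[:3,:3];print(np.arctan2(R[1,1],R[0,1]))
E
```

```text
[ 0.50712529 -0.14074319  0.23894639] [-2.79557777e+00 -1.43254685e+00  8.85824692e-04] [ 0.53542463  0.19445096 -0.3958005   1.82133931  0.08204276  1.14243594
 -0.51155145] [[ 7.69936100e-04 -9.63124745e-01 -2.69054144e-01  6.86608097e-02]
 [ 9.99999339e-01  9.71142794e-04 -6.14731528e-04 -6.80267323e-04]
 [ 8.53353139e-04 -2.69053493e-01  9.63124857e-01 -1.35288000e-01]
 [ 0.00000000e+00  0.00000000e+00  0.00000000e+00  1.00000000e+00]] [ 0.54676342 -0.08461916  0.37421103]
[253.31465292 188.932156  ]
[437.66670362 184.4502242 ]
[290.90625192 166.6727179 ]
-0.6237071850330406
```

View pics/w1.png

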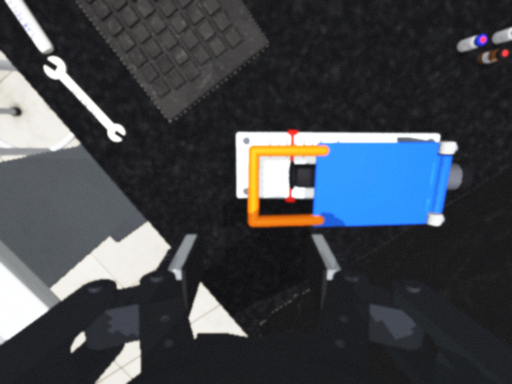

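The wrist view shows the bow's cross bar at (254,187), where the model predicted it, and the yaw is aligned. I'll descend so the fingers straddle it, then grip.

Emit:
{"method": "drive_tool", "body": {
  "series": [
    {"fingers": 0.4,"linear": [0,0,-35],"angular": [0,0,0]},
    {"fingers": 0.4,"linear": [0,0,-35],"angular": [0,0,0]},
    {"fingers": 0.4,"linear": [0,0,-35],"angular": [0,0,0]},
    {"fingers": 0.4,"linear": [0,0,-25],"angular": [0,0,0]},
    {"fingers": 0.4,"linear": [0,0,-12],"angular": [0,0,0]}
  ]
}}

```text
t: 2.23
tcp_pos: [0.5032, -0.141, 0.0935]
ee_rot: [-2.793, -1.429, 0.008]
ft_force: [-1.3, -0.6, 0.1]
finger_gap: 0.602
grip_force: 0.0
```

Emit:
{"method": "drive_tool", "body": {
  "series": [
    {"fingers": 0.6,"linear": [0,0,0],"angular": [0,0,0]},
    {"fingers": 0.75,"linear": [0,0,0],"angular": [0,0,0]},
    {"fingers": 0.9,"linear": [0,0,0],"angular": [0,0,0]},
    {"fingers": 1,"linear": [0,0,0],"angular": [0,0,0]},
    {"fingers": 1,"linear": [0,0,0],"angular": [0,0,0]}
  ],
  "newtons": 30
}}

```text
t: 2.65
tcp_pos: [0.5063, -0.1408, 0.0986]
ee_rot: [-2.797, -1.431, -0.001]
ft_force: [-2.2, 2.4, 1.8]
finger_gap: 0.103
grip_force: 29.4
```

The bar is gripped (gap 8.8 mm, 29 N). Next I fold it along the hinge arc.

Emit:
{"method": "drive_tool", "body": {
  "series": [
    {"fingers": 1,"linear": [1.9,-1.4,17.3],"angular": [0,0,0]},
    {"fingers": 1,"linear": [3.3,-2.4,17],"angular": [0,0,0]},
    {"fingers": 1,"linear": [4.6,-3.3,16.5],"angular": [0,0,0]},
    {"fingers": 1,"linear": [6,-4.3,15.9],"angular": [0,0,0]},
    {"fingers": 1,"linear": [7.2,-5.2,15.1],"angular": [0,0,0]}
  ]
}}

```text
t: 3.07
tcp_pos: [0.5289, -0.1573, 0.1804]
ee_rot: [-2.796, -1.431, 0.0]
ft_force: [-0.5, 1.6, -4.2]
finger_gap: 0.1
grip_force: 29.1
```

Emit:
{"method": "drive_tool", "body": {
  "series": [
    {"fingers": 1,"linear": [8.4,-6.1,14.1],"angular": [0,0,0]},
    {"fingers": 1,"linear": [9.5,-6.8,13],"angular": [0,0,0]},
    {"fingers": 1,"linear": [10.5,-7.6,11.8],"angular": [0,0,0]},
    {"fingers": 1,"linear": [11.4,-8.2,10.4],"angular": [0,0,0]},
    {"fingers": 1,"linear": [12.2,-8.8,9],"angular": [0,0,0]}
  ]
}}

```text
t: 3.48
tcp_pos: [0.5797, -0.1943, 0.2402]
ee_rot: [-2.794, -1.43, 0.004]
ft_force: [-7.2, 3.7, 7.4]
finger_gap: 0.103
grip_force: 29.5
```

Emit:
{"method": "drive_tool", "body": {
  "series": [
    {"fingers": 1,"linear": [12.8,-9.3,7.4],"angular": [0,0,0]},
    {"fingers": 1,"linear": [13.4,-9.7,5.8],"angular": [0,0,0]},
    {"fingers": 1,"linear": [13.8,-9.9,4.1],"angular": [0,0,0]},
    {"fingers": 1,"linear": [14.1,-10.1,2.4],"angular": [0,0,0]},
    {"fingers": 1,"linear": [13,-9,0.5],"angular": [0,0,0]}
  ]
}}

```text
t: 3.9
tcp_pos: [0.649, -0.2447, 0.2607]
ee_rot: [2.795, 1.429, 0.002]
ft_force: [-2.4, 0.4, -2.3]
finger_gap: 0.101
grip_force: 29.7
```

Emit:
{"method": "drive_tool", "body": {
  "series": [
    {"fingers": 1,"linear": [0,0,0],"angular": [0,0,0]},
    {"fingers": 1,"linear": [0,0,0],"angular": [0,0,0]},
    {"fingers": 1,"linear": [0,0,0],"angular": [0,0,0]},
    {"fingers": 1,"linear": [0,0,0],"angular": [0,0,0]},
    {"fingers": 1,"linear": [0,0,0],"angular": [0,0,0]}
  ]
}}

```text
t: 4.32
tcp_pos: [0.6495, -0.2451, 0.2604]
ee_rot: [2.792, 1.427, 0.005]
ft_force: [1.4, -2.2, 5.7]
finger_gap: 0.104
grip_force: 30.6
```

```bash
python3 - <<'E'
from plant import monitor, optics
import cv2,numpy as np
o=monitor.get_obs();print(o["tcp_pos"],o["ft_force"],o["grip_force"])
a=[]
for n in("scene","top"):
    c=optics.read_camera(n);np.savez(n+"1.npz",**c);a.append(c["image"])
x=[cv2.resize(a[0][60:220,230:390],(400,400),interpolation=3),cv2.resize(a[1][80:280,240:440],(400,400),interpolation=3)]
cv2.imwrite("pics/up.png",np.hstack(x))
E
```

```text
[ 0.64948966 -0.24505277  0.26035192] [ 1.41035757 -2.20077269  5.74889071] 30.6326562166214
```

View pics/up.png

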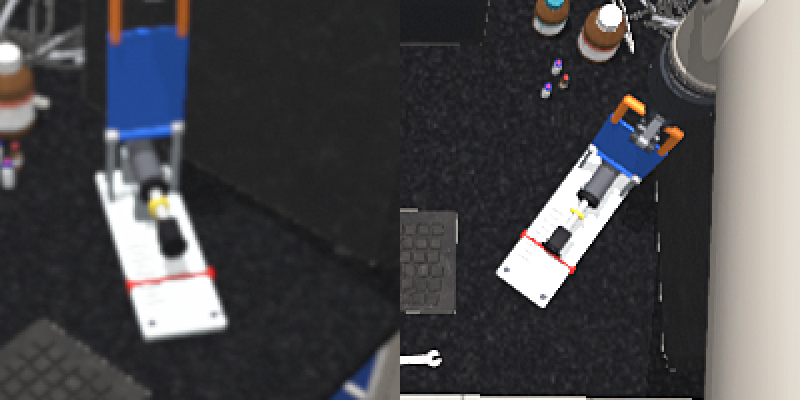

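The cover stands upright (bar above the hinge, about 1.6 rad), and the knob and index are now visible from above. I'll release the bar, rise, and retreat towards the knob with a quarter turn.

Emit:
{"method": "drive_tool", "body": {
  "series": [
    {"fingers": 0.6,"linear": [0,0,0],"angular": [0,0,0]},
    {"fingers": 0.6,"linear": [0,0,0],"angular": [0,0,0]},
    {"fingers": 0.6,"linear": [0,0,0],"angular": [0,0,0]},
    {"fingers": 0.6,"linear": [0,0,5],"angular": [0,0,0]},
    {"fingers": 0.6,"linear": [0,0,15],"angular": [0,0,0]}
  ]
}}

```text
t: 4.83
tcp_pos: [0.6468, -0.243, 0.275]
ee_rot: [-2.793, -1.43, 0.006]
ft_force: [0.1, -0.7, 0.1]
finger_gap: 0.402
grip_force: 0.0
```

Emit:
{"method": "drive_tool", "body": {
  "series": [
    {"fingers": 0.6,"linear": [0,0,20],"angular": [0,0,0]},
    {"fingers": 0.6,"linear": [0,0,20],"angular": [0,0,0]},
    {"fingers": 0.6,"linear": [-15,11,10],"angular": [0,0,0]},
    {"fingers": 0.6,"linear": [-20,14,0],"angular": [0,0,0]},
    {"fingers": 0.6,"linear": [-20,15,0],"angular": [0,0,0]}
  ]
}}

```text
t: 5.25
tcp_pos: [0.5933, -0.2033, 0.3284]
ee_rot: [2.796, 1.43, 0.002]
ft_force: [-0.3, 0.0, -0.1]
finger_gap: 0.403
grip_force: 0.0
```

Emit:
{"method": "drive_tool", "body": {
  "series": [
    {"fingers": 0.5,"linear": [-15,11,0],"angular": [0,0,0.08]},
    {"fingers": 0.5,"linear": [-15,11,0],"angular": [0,0,0.1]},
    {"fingers": 0.5,"linear": [-15,11,0],"angular": [0,0,0.11]},
    {"fingers": 0.5,"linear": [-15,11,0],"angular": [0,0,0.11]},
    {"fingers": 0.5,"linear": [-12,9,0],"angular": [0,0,0.11]}
  ]
}}

```text
t: 5.67
tcp_pos: [0.5202, -0.1494, 0.3278]
ee_rot: [-2.339, -2.097, 0.001]
ft_force: [0.8, 0.5, 0.4]
finger_gap: 0.498
grip_force: 0.0
```

Emit:
{"method": "drive_tool", "body": {
  "series": [
    {"fingers": 0.5,"linear": [0,0,0],"angular": [0,0,0.11]},
    {"fingers": 0.5,"linear": [0,0,0],"angular": [0,0,0.11]},
    {"fingers": 0.5,"linear": [0,0,0],"angular": [0,0,0.11]},
    {"fingers": 0.5,"linear": [0,0,0],"angular": [0,0,0.11]},
    {"fingers": 0.5,"linear": [0,0,0],"angular": [0,0,0.11]}
  ]
}}

```text
t: 6.08
tcp_pos: [0.5212, -0.1503, 0.3278]
ee_rot: [-1.682, -2.653, 0.0]
ft_force: [1.2, -0.4, 0.1]
finger_gap: 0.5
grip_force: 0.0
```

Emit:
{"method": "drive_tool", "body": {
  "series": [
    {"fingers": 0.5,"linear": [0,0,-10],"angular": [0,0,0.11]},
    {"fingers": 0.5,"linear": [0,0,-20],"angular": [0,0,0.11]},
    {"fingers": 0.5,"linear": [0,0,-20],"angular": [0,0,0.11]},
    {"fingers": 0.5,"linear": [0,0,-20],"angular": [0,0,0.11]},
    {"fingers": 0.5,"linear": [0,0,-10],"angular": [0,0,0.07]}
  ]
}}

```text
t: 6.5
tcp_pos: [0.5199, -0.1502, 0.2453]
ee_rot: [-0.958, -2.988, 0.0]
ft_force: [-0.6, -0.9, -0.8]
finger_gap: 0.497
grip_force: 0.0
```

```bash
python3 - <<'E'
from plant import monitor, optics
import cv2,numpy as np
from scipy.spatial.transform import Rotation as Ro
from h import *
o=monitor.get_obs();c=optics.read_camera("wrist");T=np.eye(4);T[:3,:3]=Ro.from_rotvec(o["ee_rot"]).as_matrix();T[:3,3]=o["tcp_pos"]
c["camera_from_world"]=np.linalg.inv(T@c["hand_eye"])
np.savez("wrist2.npz",**c);cv2.imwrite("pics/w2.png",c["image"]);print(o["tcp_pos"],o["ee_rot"],o["qpos"])
R=T[:3,:3];print(np.arctan2(R[1,1],R[0,1]),R[:,2])
for p in((.552,-.170,.073),(.544,-.163,.016),(.585,-.194,.02)):print(proj(c,np.array(p)))
for n in("scene","top"):
    c=optics.read_camera(n);np.savez(n+"2.npz",**c)
E
```

```text
[ 0.51994244 -0.15021507  0.24533222] [-9.58038713e-01 -2.98805981e+00  3.71871231e-05] [ 0.68623161  0.23612472 -0.56875572  1.77432255  0.13632608  1.17425707
  1.02703655]
0.9502636186374196 [-0.00353522  0.00110858 -0.99999314]
[255.80274324 214.47535588]
[256.4441314  191.27843779]
[255.24935988 231.39829322]
```

View pics/w2.png

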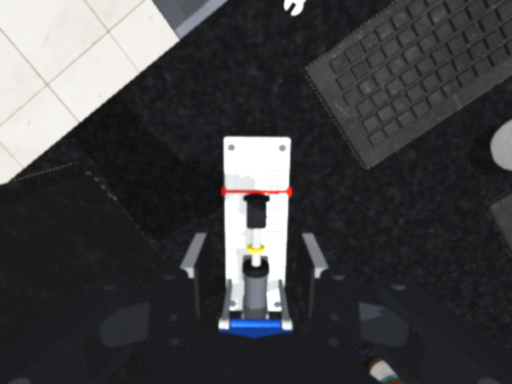

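The wrist view shows the index line at row 191 (columns 221 to 292), the knob at rows 195 to 228 near column 256, and the collar at row 249. I'll get precise values.

```bash
python3 - <<'E'
from h import *
c=load("wrist2");im=c["image"];hsv=cv2.cvtColor(im,cv2.COLOR_BGR2HSV)
print([(v,hsv[v,256].tolist()) for v in range(186,256,2)])
def cen(m):
    v,u=np.nonzero(m);return u.mean(),v.mean(),len(u)
roi=np.zeros(im.shape[:2],np.uint8);roi[130:300,210:300]=255
red=(mask(im,(0,120,60),(6,255,255))|mask(im,(172,120,60),(180,255,255)))&roi
yel=mask(im,(20,120,100),(35,255,255))&roi
r=cen(red);y=cen(yel);print(r,y)
x=np.array([np.cos(-.625),np.sin(-.625)]);yy=np.array([-x[1],x[0]]);O=np.array([.586,-.195])
g=lambda p:((p[:2]-O)@x,(p[:2]-O)@yy)
v,u=np.nonzero(red);L=[(u[u<238].mean(),v[u<238].mean()),(u[u>276].mean(),v[u>276].mean())]
P=[onz(c,*p,.016)[:2] for p in L];d=P[1]-P[0];print("red ends",P,np.arctan2(d[0],-d[1])*1,np.linalg.norm(d))
m=onz(c,r[0],r[1],.016);print("mark",m,g(m))
for z in(.060,.071):p=onz(c,y[0],y[1],z);print("collar",z,p,g(p))
for vv in(194,199,228):
    for z in (.060,.073):p=onz(c,256.2,vv,z);print(vv,z,p.round(4),np.round(g(p),4))
a=onz(c,224,136.5,.01);b=onz(c,290.5,136.5,.01);print("end",g(a),g(b),np.linalg.norm(a-b))
E
```

```text
[(186, [120, 1, 255]), (188, [105, 2, 249]), (190, [1, 114, 217]), (192, [1, 214, 195]), (194, [179, 181, 62]), (196, [120, 14, 18]), (198, [150, 24, 21]), (200, [135, 33, 31]), (202, [130, 23, 33]), (204, [110, 23, 33]), (206, [140, 23, 34]), (208, [110, 19, 40]), (210, [120, 24, 53]), (212, [126, 24, 53]), (214, [135, 29, 52]), (216, [126, 23, 55]), (218, [128, 20, 50]), (220, [132, 25, 51]), (222, [135, 10, 49]), (224, [140, 31, 49]), (226, [107, 35, 51]), (228, [135, 3, 161]), (230, [0, 0, 248]), (232, [120, 1, 252]), (234, [0, 0, 251]), (236, [0, 0, 251]), (238, [0, 0, 251]), (240, [0, 0, 251]), (242, [0, 0, 251]), (244, [0, 0, 251]), (246, [15, 2, 251]), (248, [27, 53, 235]), (250, [30, 203, 254]), (252, [30, 122, 255]), (254, [26, 7, 254])]
(np.float64(255.60069444444446), np.float64(191.48611111111111), 288) (np.float64(254.98765432098764), np.float64(249.1604938271605), 81)
red ends [array([ 0.522072  , -0.19270117]), array([ 0.56660251, -0.13181388])] 2.510128369908596 0.07543360341748671
mark [ 0.5436121  -0.16399983  0.016     ] (np.float64(-0.05251313793851118), np.float64(0.0003389540885629105))
collar 0.06 [ 0.58924071 -0.19753994  0.06      ] (np.float64(0.004114204883891031), np.float64(-0.00016366418077322923))
collar 0.071 [ 0.58497659 -0.19453546  0.071     ] (np.float64(-0.0011017529084689746), np.float64(-0.00022206945114848985))
194 0.06 [ 0.5368 -0.1586  0.06  ] [-0.0612  0.0007]
194 0.073 [ 0.5339 -0.1566  0.073 ] [-0.0647  0.0006]
199 0.06 [ 0.5414 -0.1619  0.06  ] [-0.0556  0.0008]
199 0.073 [ 0.5383 -0.1598  0.073 ] [-0.0593  0.0007]
228 0.06 [ 0.569  -0.1814  0.06  ] [-0.0217  0.001 ]
228 0.073 [ 0.5648 -0.1785  0.073 ] [-0.0269  0.0009]
end (np.float64(-0.11862277786615479), np.float64(-0.037835594797174535)) (np.float64(-0.11904804818820564), np.float64(0.041588438103096946)) 0.07942517143192215
```

Emit:
{"method": "drive_tool", "body": {
  "series": [
    {"fingers": 0.35,"linear": [12,-8,-10],"angular": [0,0,0]},
    {"fingers": 0.35,"linear": [12,-8,-25],"angular": [0,0,0]},
    {"fingers": 0.35,"linear": [8,-4.5,-30],"angular": [0,0,-0.004]},
    {"fingers": 0.35,"linear": [0,0,-30],"angular": [0,0,0]},
    {"fingers": 0.35,"linear": [0,0,-15],"angular": [0,0,0]}
  ]
}}

```text
t: 7.07
tcp_pos: [0.5528, -0.1714, 0.1356]
ee_rot: [-0.976, -2.984, -0.0]
ft_force: [-0.5, -0.9, -0.9]
finger_gap: 0.654
grip_force: 0.0
```

Emit:
{"method": "drive_tool", "body": {
  "series": [
    {"fingers": 0.35,"linear": [0,0,-25],"angular": [0,0,0]},
    {"fingers": 0.35,"linear": [0,0,-25],"angular": [0,0,0]},
    {"fingers": 0.35,"linear": [0,0,-20],"angular": [0,0,0]},
    {"fingers": 0.35,"linear": [0,0,-12],"angular": [0,0,0]},
    {"fingers": 0.35,"linear": [0,0,-4],"angular": [0,0,0]}
  ]
}}

```text
t: 7.48
tcp_pos: [0.553, -0.1711, 0.0506]
ee_rot: [-0.974, -2.985, 0.0]
ft_force: [0.0, 0.2, -0.1]
finger_gap: 0.652
grip_force: 0.0
```

Emit:
{"method": "drive_tool", "body": {
  "series": [
    {"fingers": 0.55,"linear": [0,0,-1],"angular": [0,0,0]},
    {"fingers": 0.7,"linear": [0,0,0],"angular": [0,0,0]},
    {"fingers": 0.85,"linear": [0,0,0],"angular": [0,0,0]},
    {"fingers": 1,"linear": [0,0,0],"angular": [0,0,0]},
    {"fingers": 1,"linear": [0,0,0],"angular": [0,0,0]}
  ],
  "newtons": 60
}}

```text
t: 7.9
tcp_pos: [0.5544, -0.1718, 0.0523]
ee_rot: [0.973, 2.984, -0.001]
ft_force: [-1.9, -0.7, 6.4]
finger_gap: 0.248
grip_force: 60.6
```

Emit:
{"method": "drive_tool", "body": {
  "series": [
    {"fingers": 1,"linear": [0,0,0],"angular": [0,0,0]},
    {"fingers": 1,"linear": [0,0,0],"angular": [0,0,0]},
    {"fingers": 1,"linear": [-1,0.7,0],"angular": [0,0,0]},
    {"fingers": 1,"linear": [-2,1.5,0],"angular": [0,0,0]},
    {"fingers": 1,"linear": [0,0,0],"angular": [0,0,0]}
  ]
}}

```text
t: 8.32
tcp_pos: [0.5522, -0.1702, 0.0523]
ee_rot: [0.972, 2.982, -0.001]
ft_force: [1.6, -3.1, 6.3]
finger_gap: 0.247
grip_force: 60.8
```

The knob is gripped (21 mm). I'll pull about 44 mm, then measure.

Emit:
{"method": "drive_tool", "body": {
  "series": [
    {"fingers": 1,"linear": [-7.2,5.2,0],"angular": [0,0,0]},
    {"fingers": 1,"linear": [-7.2,5.2,0],"angular": [0,0,0]},
    {"fingers": 1,"linear": [-7.2,5.2,0],"angular": [0,0,0]},
    {"fingers": 1,"linear": [-7.2,5.2,0],"angular": [0,0,0]},
    {"fingers": 1,"linear": [-7.2,5.2,0],"angular": [0,0,0]}
  ]
}}

```text
t: 8.73
tcp_pos: [0.5179, -0.1451, 0.0523]
ee_rot: [0.971, 2.978, -0.001]
ft_force: [5.5, -6.9, 1.4]
finger_gap: 0.247
grip_force: 60.2
```

Emit:
{"method": "drive_tool", "body": {
  "series": [
    {"fingers": 1,"linear": [0,0,0],"angular": [0,0,0]},
    {"fingers": 1,"linear": [0,0,0],"angular": [0,0,0]},
    {"fingers": 1,"linear": [0,0,0],"angular": [0,0,0]},
    {"fingers": 1,"linear": [0,0,0],"angular": [0,0,0]},
    {"fingers": 1,"linear": [0,0,0],"angular": [0,0,0]}
  ]
}}

```text
t: 9.15
tcp_pos: [0.5181, -0.1453, 0.0523]
ee_rot: [0.972, 2.978, -0.001]
ft_force: [5.9, -6.5, 1.4]
finger_gap: 0.244
grip_force: 60.3
```

```bash
python3 - <<'E'
from plant import monitor, optics
import cv2,numpy as np
from scipy.spatial.transform import Rotation as Ro
o=monitor.get_obs();c=optics.read_camera("wrist");T=np.eye(4);T[:3,:3]=Ro.from_rotvec(o["ee_rot"]).as_matrix();T[:3,3]=o["tcp_pos"]
c["camera_from_world"]=np.linalg.inv(T@c["hand_eye"]);np.savez("wrist3.npz",**c)
s=optics.read_camera("scene");np.savez("scene3.npz",**s);t=optics.read_camera("top");np.savez("top3.npz",**t)
a=cv2.resize(c["image"],(400,300));f=lambda i:cv2.resize(i,(400,300),interpolation=3)
b=f(s["image"][90:202,240:390]);d=f(t["image"][140:245,270:410])
cv2.imwrite("pics/pull.png",np.vstack([np.hstack([a,b]),np.hstack([d,f(c["image"][130:300,140:367])])]));print(o["tcp_pos"],o["ft_force"])
E
```

```text
[ 0.51806815 -0.1452646   0.05229819] [ 5.90898123 -6.49866148  1.42914045]
```

View pics/pull.png

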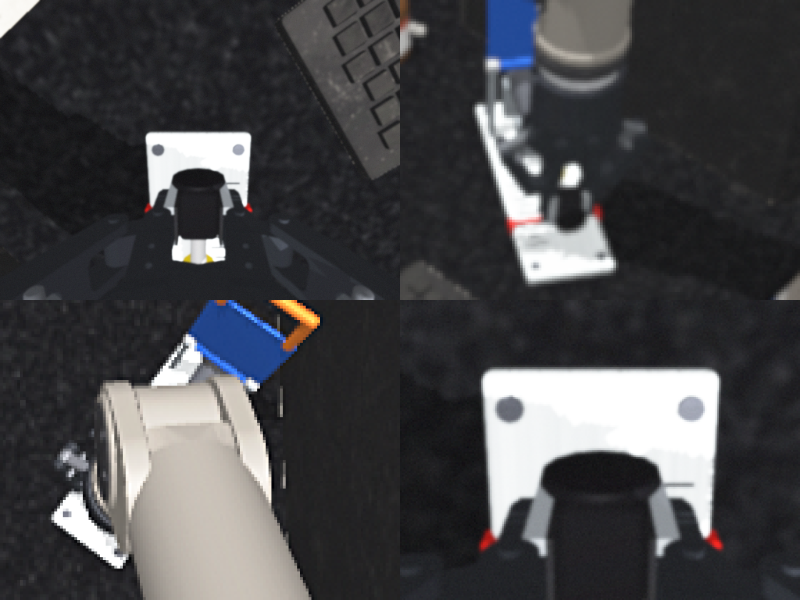

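The crops show the collar just below the knob and the red tabs either side of the fingers. Only about 8 mm remains, so I'll measure from this view.

```bash
cat > m.py <<'E'
from h import *
import sys
x=np.array([np.cos(-.625),np.sin(-.625)]);yy=np.array([-x[1],x[0]]);O=np.array([.586,-.195])
g=lambda p:np.round(((p[:2]-O)@x*1e3,(p[:2]-O)@yy*1e3),1)
for n in sys.argv[1:]:
    c=load(n);im=c["image"];print(n)
    red=mask(im,(0,120,60),(6,255,255))|mask(im,(172,120,60),(180,255,255));yel=mask(im,(20,110,90),(35,255,255))
    red[:130]=0;yel[:130]=0
    for nm,m,z in(("red",red,.016),("yel",yel,.071)):
        N,l,s,ce=cv2.connectedComponentsWithStats(m)
        for i in range(1,N):
            if s[i,4]>5:
                q=s[i];print(nm,q.tolist(),ce[i].round(1),g(onz(c,*ce[i],z)),"far",g(onz(c,ce[i][0],q[1]-.5,z)),"near",g(onz(c,ce[i][0],q[1]+q[3]-.5,z)))
    hsv=cv2.cvtColor(im,cv2.COLOR_BGR2HSV)
    col=hsv[130:345,256,2].astype(int);j=[v+130 for v in range(1,len(col)) if abs(col[v]-col[v-1])>25]
    print("edges",j)
    for v in j:print(v,g(onz(c,256,v-.5,.01)),g(onz(c,256,v-.5,.0755)))
    for u in (195,256,310):
        v=next(v for v in range(100,300) if hsv[v,u,2]>180 and hsv[v,u,1]<40);print("end",g(onz(c,u,v-.5,.01)))
E
sed -i 's/for u in (195,256,310)/for u in (240,256,275)/' m.py; python3 m.py wrist2 wrist3
```

```text
wrist2
red [221, 185, 72, 13, 288] [255.6 191.5] [-52.5   0.3] far [-61.4   0.3] near [-44.8   0.4]
yel [247, 245, 18, 8, 87] [255.1 249. ] [-1.3 -0.1] far [-6.7 -0.2] near [ 2.9 -0.1]
edges [136, 137, 138, 193, 194, 195, 227, 228, 229, 266, 267, 268, 278, 279, 320, 321, 327, 328, 337, 338]
136 [-120.     0.4] [-125.   -0.]
137 [-118.8    0.4] [-124.   -0.]
138 [-117.6    0.4] [-123.   -0.]
193 [-49.6   0.9] [-67.    0.4]
194 [-48.3   0.9] [-65.9   0.4]
195 [-47.    0.9] [-64.9   0.4]
227 [-4.1  1.2] [-29.5   0.7]
228 [-2.7  1.2] [-28.4   0.7]
229 [-1.4  1.2] [-27.3   0.7]
266 [51.7  1.6] [16.4  1. ]
267 [53.2  1.6] [17.7  1. ]
268 [54.7  1.6] [18.9  1. ]
278 [69.7  1.7] [31.3  1.1]
279 [71.3  1.8] [32.5  1.1]
320 [136.3   2.2] [86.1  1.5]
321 [137.9   2.2] [87.4  1.5]
327 [147.9   2.3] [95.7  1.6]
328 [149.6   2.3] [97.   1.6]
337 [164.8   2.4] [109.6   1.7]
338 [166.6   2.4] [111.    1.7]
end [-118.7  -18.7]
end [-118.8    0.4]
end [-118.9   23.1]
wrist3
red [185, 260, 10, 13, 76] [188.6 266.1] [-59.1 -39.4] far [-63.7 -39.1] near [-54.6 -39.7]
red [313, 260, 11, 12, 76] [318.4 266. ] [-58.7  41.5] far [-63.2  41.2] near [-54.9  41.7]
yel [235, 326, 9, 10, 67] [239.7 331.4] [-56.6  -5.4] far [-59.8  -5.3] near [-54.4  -5.4]
yel [265, 327, 8, 10, 57] [267.8 331.9] [-56.2   7.4] far [-59.1   7.3] near [-53.7   7.4]
edges [168, 169, 170, 215, 216, 217, 306, 307, 308, 337, 338, 339]
168 [-120.     2.8] [-132.6    2.2]
169 [-119.4    2.8] [-132.2    2.2]
170 [-118.8    2.8] [-131.9    2.2]
215 [-90.8   2.7] [-114.2    2.2]
216 [-90.1   2.7] [-113.8    2.2]
217 [-89.5   2.7] [-113.4    2.2]
306 [-26.    2.5] [-73.4   2. ]
307 [-25.2   2.5] [-72.9   2. ]
308 [-24.5   2.5] [-72.4   2. ]
337 [-1.   2.4] [-57.7   2. ]
338 [-0.2  2.4] [-57.1   2. ]
339 [0.6 2.4] [-56.6   2. ]
end [-118.9   -6.6]
end [-118.8    2.8]
end [-118.8   13.9]
```

```bash
python3 - <<'E'
from h import *
x=np.array([np.cos(-.625),np.sin(-.625)]);yy=np.array([-x[1],x[0]]);O=np.array([.586,-.195])
g=lambda p:np.round(((p[:2]-O)@x*1e3,(p[:2]-O)@yy*1e3),1)
c=load("wrist2");im=c["image"].astype(float)
for u in(229,233,237,275,280,284):
    col=im[170:215,u];w=np.clip(col[:,2]-col[:,:2].max(1)-30,0,None);v=170+(w*np.arange(45)).sum()/w.sum();print(u,round(v,2),g(onz(c,u,v,.016)))
# tabs & plate end (half-max), collar
for u in(221,222,223,290,291,292):
    col=im[170:215,u];w=col[:,2]-col[:,:2].max(1);k=np.nonzero(w>60)[0]+170;print("tab",u,k.min(),k.max()) if len(k) else 0
for n in("top2","scene2","top","scene","top1","scene1"):
    c=load(n);i=c["image"].astype(int);m=((i[...,2]-i[...,:2].max(2))>60)&(i[...,2]>90)&(i[...,1]<90);m[:140]=0;m[240:]=0;m[:,:255]=0;m[:,370:]=0
    m=m.astype(np.uint8);v,u=np.nonzero(m)
    if len(u)<4:continue
    b=cv2.boxPoints(cv2.minAreaRect(np.c_[u,v].astype(np.float32))).mean(0);print(n,len(u),b,g(onz(c,*b,.016)))
    w=(i.min(2)>150).astype(np.uint8);w[:,:255]=0;w[:,370:]=0;w[:110]=0;w[240:]=0
    y=mask(c["image"],(20,110,90),(35,255,255));y[:110]=0;y[240:]=0;y[:,:255]=0;y[:,370:]=0;q=np.argwhere(y).mean(0) if y.any() else None
    if q is not None:print(" yel",q[::-1],y.sum()//255,g(onz(c,q[1],q[0],.066)))
E
```

```text
229 191.12 [-52.8 -32.5]
233 191.13 [-52.8 -27.5]
237 191.08 [-52.9 -22.6]
275 191.84 [-52.2  24.3]
280 191.34 [-52.9  30.4]
284 191.24 [-53.   35.3]
tab 221 187 194
tab 222 186 195
tab 223 186 196
tab 290 186 197
tab 291 187 196
tab 292 189 194
top2 37 [313.64493 205.60431] [-52.8   0.2]
scene2 20 [297.48883 171.42595] [-57.3   2.9]
 yel [291.875      141.08333333] 24 [0.2 5.6]
top 37 [317.98407 204.03088] [-42.2  -6.8]
 yel [312.78151261 207.16806723] 119 [-67.4   0.7]
scene 43 [299.4933 157.2953] [ -9.3 -14.2]
 yel [290.6 143.8] 5 [-8.9 11. ]
top1 40 [334.48022 176.5275 ] [47.7  0.8]
 yel [345.54054054 153.67567568] 37 [101.5  13.6]
scene1 21 [297.4849  170.91443] [-55.5   2.4]
 yel [291.875      141.08333333] 24 [0.2 5.6]
```

The knob's front and rear edges both moved 44.8 mm between views, which matches the TCP, so there's no slip. The index is 53 ± 1 mm from rest, so I'll pull about 8.3 mm more.

Emit:
{"method": "drive_tool", "body": {
  "series": [
    {"fingers": 1,"linear": [-2,1.5,0],"angular": [0,0,0]},
    {"fingers": 1,"linear": [-2,1.5,0],"angular": [0,0,0]},
    {"fingers": 1,"linear": [-2,1.4,0],"angular": [0,0,0]},
    {"fingers": 1,"linear": [-1,0.7,0],"angular": [0,0,0]},
    {"fingers": 1,"linear": [0,0,0],"angular": [0,0,0]}
  ]
}}

```text
t: 9.72
tcp_pos: [0.5113, -0.1402, 0.0523]
ee_rot: [0.971, 2.978, -0.0]
ft_force: [6.4, -5.6, 1.6]
finger_gap: 0.252
grip_force: 60.2
```

Emit:
{"method": "drive_tool", "body": {
  "series": [
    {"fingers": 1,"linear": [0,0,0],"angular": [0,0,0]},
    {"fingers": 1,"linear": [0,0,0],"angular": [0,0,0]},
    {"fingers": 1,"linear": [0,0,0],"angular": [0,0,0]},
    {"fingers": 1,"linear": [0,0,0],"angular": [0,0,0]},
    {"fingers": 1,"linear": [0,0,0],"angular": [0,0,0]}
  ]
}}

```text
t: 10.13
tcp_pos: [0.5114, -0.1404, 0.0523]
ee_rot: [0.971, 2.978, -0.0]
ft_force: [6.8, -6.6, 2.2]
finger_gap: 0.25
grip_force: 60.2
```

```bash
python3 - <<'E'
from plant import monitor, optics
import cv2,numpy as np
from scipy.spatial.transform import Rotation as Ro
from h import *
o=monitor.get_obs();c=optics.read_camera("wrist");T=np.eye(4);T[:3,:3]=Ro.from_rotvec(o["ee_rot"]).as_matrix();T[:3,3]=o["tcp_pos"]
c["camera_from_world"]=np.linalg.inv(T@c["hand_eye"]);np.savez("wrist4.npz",**c)
s=optics.read_camera("scene");np.savez("scene4.npz",**s)
p=o["tcp_pos"]-[.5544,-.1718,.0523];print(p, -p[0]*.811+p[1]*.585,o["ft_force"],o["qd"].round(3))
f=lambda i:cv2.resize(i,(400,500),interpolation=3)
b=f(load("scene2")["image"][120:200,265:329]);d=f(s["image"][120:200,265:329])
cv2.imwrite("pics/fin.png",np.hstack([b,d]))
E
```

```text
[-4.29753801e-02  3.14225696e-02  1.21080272e-05] 0.053235236478406264 [ 6.77629208 -6.63346335  2.24477915] [-0.001  0.001  0.001  0.001 -0.     0.001 -0.   ]
```

View pics/fin.png

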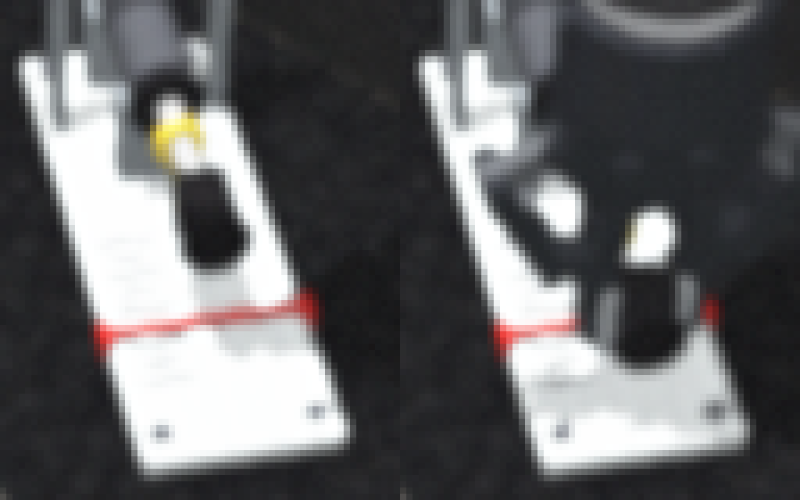

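```bash
python3 m.py wrist4
```

```text
wrist4
yel [235, 326, 9, 11, 69] [239.7 331.5] [-64.8  -5.3] far [-68.   -5.2] near [-62.1  -5.3]
yel [265, 327, 8, 10, 59] [267.8 331.8] [-64.5   7.5] far [-67.4   7.4] near [-62.    7.5]
edges [181, 182, 183, 184, 215, 216, 217, 306, 307, 308, 337, 338, 339]
181 [-120.4    2.8] [-136.     2.3]
182 [-119.8    2.8] [-135.6    2.3]
183 [-119.2    2.8] [-135.2    2.3]
184 [-118.6    2.8] [-134.8    2.3]
215 [-99.    2.8] [-122.5    2.2]
216 [-98.4   2.8] [-122.1    2.2]
217 [-97.7   2.8] [-121.6    2.2]
306 [-34.2   2.6] [-81.6   2.1]
307 [-33.4   2.6] [-81.2   2.1]
308 [-32.6   2.6] [-80.7   2.1]
337 [-9.2  2.5] [-65.9   2.1]
338 [-8.4  2.5] [-65.4   2.1]
339 [-7.5  2.5] [-64.8   2.1]
end [-119.2   -6.7]
end [-119.2    2.8]
end [-119.1   14.1]
```

The left crop (rod at rest) has the collar at (180,138) and the line near y = 322. The right crop has the knob gripped and drawn over the line, with the tabs still in place. I'll cross-check the index value from the plate end in the scene view.

```bash
python3 - <<'E'
from h import *
x=np.array([np.cos(-.625),np.sin(-.625)]);yy=np.array([-x[1],x[0]]);O=np.array([.586,-.195])
g=lambda p:np.round(((p[:2]-O)@x*1e3,(p[:2]-O)@yy*1e3),1)
s=load("scene2");f=lambda a,b:(265+a/6.25-.42,120+b/6.25-.42)
for n,q,z in(("line L",(105,335),.016),("line R",(312,305),.016),("line M",(200,322),.016),("end L",(145,470),.01),("end R",(350,437),.01),("collar",(180,138),.062),("knob front bottom",(218,269),.045)):print(n,g(onz(s,*f(*q),z)))
t=load("top2");i=t["image"]
y=mask(i,(18,90,90),(38,255,255));y[:110]=0;y[240:]=0;y[:,:290]=0;y[:,360:]=0;q=np.argwhere(y);print(len(q))
if len(q):q=q.mean(0);print("top collar",g(onz(t,q[1],q[0],.068)))
t=load("top1");i=t["image"];y=mask(i,(20,120,90),(35,255,255));y[160:200]=y[160:200];q=[p for p in np.argwhere(y) if 175<p[0]<200 and 315<p[1]<340];print(len(q))
if q:q=np.mean(q,0);print("top1 collar",g(onz(t,q[1],q[0],.068)))
d=i.astype(int);m=((d[...,2]-d[...,:2].max(2))>60)&(d[...,1]<90);q=[p for p in np.argwhere(m) if 190<p[0]<220 and 295<p[1]<330];q=np.array(q);print(len(q),g(onz(t,(q[:,1].min()+q[:,1].max())/2,(q[:,0].min()+q[:,0].max())/2,.016)))
w=d.min(2)>140
for k in np.linspace(-30,30,7):
    prev=None
    for gx in np.arange(-.135,-.1,.0005):
        P=O+gx*x+k/1e3*yy;u,v=proj(t,np.array([*P,.01]));val=cv2.getRectSubPix(i,(1,1),(float(u),float(v)))[0,0].mean()
        if val>130:print(k,round(gx*1e3,1),end="; ");break
E
```

```text
line L [-55.4  43.1]
line R [-55.2 -41. ]
line M [-55.7   4.8]
end L [-122.8   42.4]
end R [-121.4  -38.5]
collar [1.7 1.3]
knob front bottom [-56.6  -0.6]
0
11
top1 collar [1.5 0.9]
36 [-52.8   0.7]
-30.0 -119.0; -20.0 -119.0; -10.0 -119.0; 0.0 -118.5; 10.0 -118.5; 20.0 -118.5; 30.0 -118.5;
```

Three views put the index at 53.4 to 54 mm, and the rod is at 53.2 mm and still, so I'll hand it in.

```bash
python3 -c "
from plant import robot
print(robot.hand_in())"
```

```text
the job is handed in; nothing more can be done
None
```

I handed the job in with the cover standing upright (about 1.6 rad) and the knob still gripped at 60 N, the rod held still at about 53 mm against an index measured at 53–54 mm; no verdict was returned.

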